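# Make up the parcel-packing kit in its foam tray

### The arm

A 6-joint arm with a two-finger parallel gripper is mounted at the origin on a cart in front of the work surface, level with it; the furniture and walls round the work are solid. World frame = base frame: x ahead of the robot, y to its left, z up, the work surface at z = 0. Lengths are in mm, angles in degrees, forces in N, time in s.
With the tool pointing down it reaches from about 350 to 850 mm from the base axis. Payload 8.1 kg.
Tool frame: the origin (TCP) lies at the centre of the arm's flange, where the gripper is bolted on; the fingertips stand 173 mm ahead of it and the grasp point (between the pads) lies 155 mm ahead of it; z points along the fingers, y is the line along which they close (so a half turn about z gives the same grasp; the last joint's range is limited). The gripper opens to 85 mm and grips with 20 to 120 N. Pads are 22 mm wide; open, the fingers measure 114 mm over their backs; the gripper's body (76 mm by 85 mm) begins 54 mm behind the grasp point. The pads swing forward as they close: fully open they stand 13 mm farther back than shut.
Start: joints at [64.32, 7.471, 85.268, -0, 87.261, -4.893], TCP at [212.916, 560.958, 404.692] pointing down, gripper open.
Joint ranges: [-169.43, 169.43], [-51.17, 129.36], [1.28, 143.12], [-76.62, 256.62], [0, 156.53], [-152.29, 152.29]. Speed limits (degrees/s): [136.94, 136.94, 159.86, 180, 180, 180].

### API

Orientations are given as [roll, pitch, yaw] about the fixed x, y, z axes, in that order (R = Rz(yaw) Ry(pitch) Rx(roll)).
In Python, from bench import * gives the robot as it stands.
- The arm moves only by the shell command python3 -m jog 'ROWS' [FORCE]. ROWS is text: rows parted by semicolons, each of 7 numbers parted by spaces: the shift along the tool's x, y, z scaled (see below), then the turn, a rotation vector about the tool's x, y, z scaled (see below), then the closure, from -1 (fully open) to 1 (shut). In form: tx ty tz wx wy wz hand; .... A call has 1 to 5 rows; each row shifts and turns the commanded pose from where the row before left it, along the tool's axes as they then stand; what a row does not reach is not made up. The controller multiplies each number of a shift by 0.1 m and each number of a turn by 60 degrees. A row lasts 1/8 s, in which the tool goes at most 62.5 mm and 10.7 degrees, less where a joint would pass 70% of its speed; a pose out of reach is approached as far as the arm can. A call with a number of a shift or a turn outside -1 to 1 is refused whole. A call with a gripper value outside its range is refused whole. The fingers move at their own pace and stop on an object; FORCE is the grip in N (left out, the last holds). Time passes only in rows, so rows that do not move let the fingers close. It gives the time, the measured TCP pose, the force, the opening and the grip force at its end, in the units of the state.
- sense(): the state, without advancing time (a new reading comes with each control period).
- snapshot(name): name is "side" or "top"; returns a dict with "img" (384x512x3 uint8, red, green, blue), "fx", "fy", "cx", "cy" (pixels), "dist" ([k1, k2, p1, p2, k3] as OpenCV has them; the pictures are not rectified), "extrinsics" (4x4, takes a point from camera to world coordinates). Camera axes: x right, y down, z forward; pixel columns grow to the right and rows downward; lengths in mm; the calibration is good to about 2 mm. A picture is of the moment at which its call begins. There is no depth.
- hand_in(): hands the job in; it is judged then, once.
The state is a dict: "time": time; "joint_pos": joint angles; "qd": joint speeds; "joint_efforts": joint torques, N m; "tool_pos": TCP position; "tcp_rot": TCP orientation; "ft_force": force on the tool from outside, world axes, zero at the start; "wrist_torque": the same for the moment, N m; "finger_gap": finger opening in mm; "grip_force": force on a finger pad.
Only numpy, scipy, OpenCV 4.12 (cv2) and the standard library are available. Lean on these libraries where they do the work, as an engineer would, in place of code of your own. Each camera call takes 0.05 s, during which the arm holds its last target. There are 200 camera calls.

### The job

Make up the parcel-packing kit: put the box cutter, the marker, the tape measure and the tape dispenser each into its own cut-out in the foam tray, lying flat on the yellow floor of the pocket that has its shape, the tape measure and the dispenser standing upright. Set every tool down rather than dropping it, and leave the ballpoint pen and the glue stick, which do not belong to the kit, undisturbed where they are.

Things in the scene. Friction and masses are not known exactly. Their poses are not given: they have to be found in the camera images.
- cutter: Snap-blade box cutter, off-white with a black slider, lying flat, 30 wide x 162 long x 17 mm high (14 mm at the sides where it is gripped). Origin: centre of its underside; y along its length, z up. 0.09 kg. Grip across the 30 mm width at the middle.
- marker: Thick marker lying down, white with a red cap, 17 wide x 135 long x 16 mm high. Origin: centre of its underside as first laid; y along its length, z up at the start. 0.02 kg. Grip across its 17 mm at the middle.
- measure: Tape measure standing on its flat edge, yellow with a black disc, 35 wide (x, about 32 mm where gripped) x 70 long (y) x 60 mm high. Origin: centre of its underside, z up. 0.18 kg. Grip across the width at the middle, 20 to 45 mm up.
- dispenser: Black desk tape dispenser with a roll of clear-beige tape that stands out of its top, 147 long (x) x 37 wide (y) x 73 mm high. Origin: centre of its underside, z up; the roll (fixed) is 34 mm to +x, the cutting edge at -x. 0.31 kg. Grip across the 37 mm side plates 10 to 35 mm to +x of the origin, below 50 mm up.
- foam_cutter: Foam insert for the box cutter: dark block 184 x 83 x 16 mm, yellow-bottomed pocket 177 x 44 mm (the longest). Origin: centre of underside and pocket; x along the 184 mm, z up. Pocket floor at z 6 mm (8 above the table), foam top 16 mm. A finger channel (|x| < 32 mm, floor at 7 mm) crosses the insert along y, so fingers can go down beside the tool. Fixed.
- foam_marker: Foam insert for the marker: dark block 184 x 83 x 16 mm, yellow-bottomed pocket 151 x 32 mm (the narrowest). Origin: centre of underside and pocket; x along the 184 mm, z up. Pocket floor at z 6 mm (8 above the table), foam top 16 mm. A finger channel (|x| < 32 mm, floor at 7 mm) crosses the insert along y, so fingers can go down beside the tool. Fixed.
- foam_measure: Foam insert for the tape measure: dark block 184 x 83 x 16 mm, yellow-bottomed pocket 88 x 52 mm (the short one). Origin: centre of underside and pocket; x along the 184 mm, z up. Pocket floor at z 6 mm (8 above the table), foam top 16 mm. A finger channel (|x| < 32 mm, floor at 7 mm) crosses the insert along y, so fingers can go down beside the tool. Fixed.
- foam_dispenser: Foam insert for the tape dispenser, as the others, pocket 165 x 58 mm (the widest); same origin, axes, heights and finger channel. Fixed. The four inserts lie side by side in any order, 84 mm apart, in one aluminium tray 190 x 342 mm, rim 24 mm high; its short walls are only 8 mm high in the middle 80 mm, in line with the channels.
- pen: White ballpoint pen with black ends, 11 x 145 x 9 mm, lying on the table; not part of the kit. Origin: centre of its underside, y along its length.
- glue: Glue stick standing upright, white with a red cap, 29 mm across, 89 mm high; not part of the kit. Origin: centre of its underside.
Things that resemble listed ones, but are neither listed nor needed, are in the scene too. There is more than one size of the measure; the one meant has the size given above.

How it is judged:
By the outcome, as a careful person would: the job done as asked, in the order asked, and still so for the second after the job is handed in, with the robot touching nothing.
It also fails if it takes over 106 s, if anything falls off the work surface, if the arm or the gripper's body presses on something with over 40 N, if the wrist force passes 120 N, or if a joint passes its speed limit or range.

## Working session

There is one attempt and no reset: what is moved stays moved. The work goes in short steps, Python scripts to look and compute and a shell command to move; the robot and the scene stay as the last step left them, time stands still between calls to the robot, and variables do not carry over. Pictures are saved under pics/ and viewed, at most 14 in all, crops included, and the job is handed in when it is done.

```bash
mkdir -p pics
python3 - <<'E'
from bench import *
import cv2
for n in ("top","side"):
    s=snapshot(n); cv2.imwrite(f"pics/{n}0.png",cv2.resize(s["img"][:,:,::-1],(800,600),interpolation=cv2.INTER_CUBIC))
    print(n,s["fx"],s["fy"],s["cx"],s["cy"],s["dist"]); print(s["extrinsics"])
print(sense())
E
```

```text
top 398.4021447925546 398.4021447925546 256.08593005720434 191.51373233402248 [-0.00751235  0.          0.          0.          0.        ]
[[-1.53647349e-02 -9.94989702e-01  9.87897678e-02  3.90766831e+02]
 [-9.99864048e-01  1.58806073e-02  4.43765242e-03  1.91740745e+01]
 [-5.98425997e-03 -9.87081537e-02 -9.95098432e-01  1.19041522e+03]
 [ 0.00000000e+00  0.00000000e+00  0.00000000e+00  1.00000000e+00]]
side 441.12458022015085 441.12458022015085 257.141033784551 185.55224937699387 [-0.15542137  0.          0.          0.          0.        ]
[[-9.53724206e-01  2.00094476e-01 -2.24437829e-01  8.11950161e+02]
 [ 3.00182365e-01  6.76662007e-01 -6.72323639e-01  9.38973425e+02]
 [ 1.73403058e-02 -7.08583608e-01 -7.05413768e-01  9.81770099e+02]
 [ 0.00000000e+00  0.00000000e+00  0.00000000e+00  1.00000000e+00]]
{'time': 0.1, 'joint_pos': array([ 6.43193253e+01,  7.51035668e+00,  8.53246302e+01, -2.71893642e-04,
        8.72613807e+01, -4.89076049e+00]), 'qd': array([-0.07760791, -0.25573994, -0.12301839, -0.06145291, -0.02406491,
       -0.0349372 ]), 'joint_efforts': array([ 5.53472728e-04, -5.70956969e+01, -5.01938975e+01, -3.01531354e-04,
        8.26216594e-03,  1.35979036e-05]), 'tool_pos': array([212.8301043 , 560.75608327, 403.73826517]), 'tcp_rot': array([-1.79903960e+02, -7.94536517e-03,  1.59210092e+02]), 'ft_force': array([0.48553335, 0.06453276, 0.45472301]), 'wrist_torque': array([0.00511696, 0.01578657, 0.0245266 ]), 'grip_force': 0.0, 'finger_gap': 85.23953205510306}
```

View pics/top0.png

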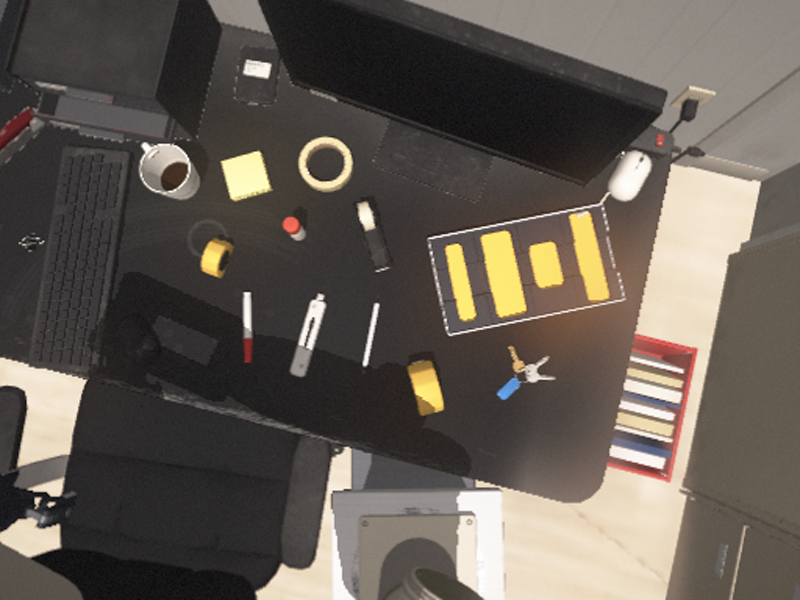

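View pics/side0.png

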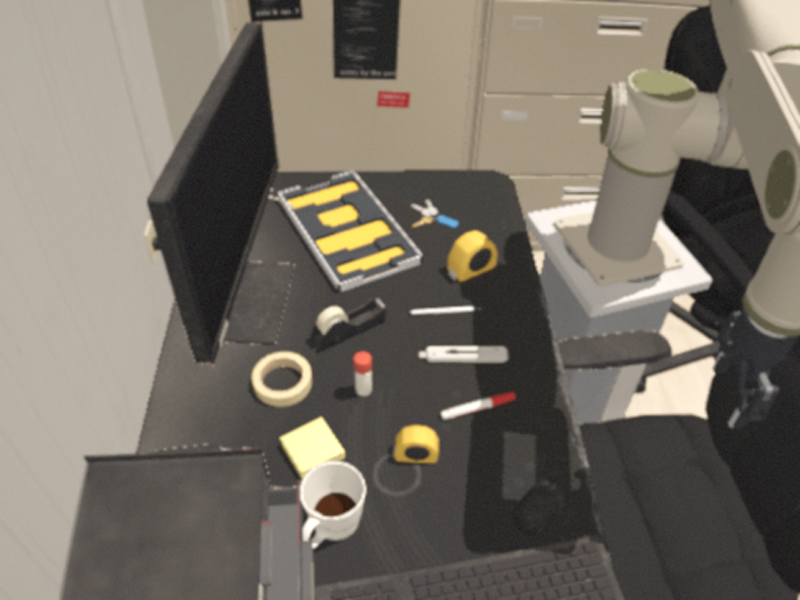

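Top picture (800x600 pixels): cutter (308,335), marker (248,327), pen (371,335), dispenser (373,235), glue (293,228). The pockets sit at (460,282) marker, (503,273) dispenser, (546,265) measure and (590,256) cutter. The marker could be mistaken for the pen, and there are two candidate measures: (425,387), which looks large, and (216,257), which looks small. I'll measure these now.

```bash
cat > h.py <<'E'
from bench import *
import cv2, numpy as np
def ray(s,uv):
    K=np.array([[s["fx"],0,s["cx"]],[0,s["fy"],s["cy"]],[0,0,1]])
    p=cv2.undistortPoints(np.array(uv,float).reshape(-1,1,2),K,np.array(s["dist"]))[:,0]
    E=np.array(s["extrinsics"]); d=np.c_[p,np.ones(len(p))]@E[:3,:3].T
    return E[:3,3],d
def toW(s,uv,z):
    o,d=ray(s,uv); return o+d*((z-o[2])/d[:,2])[:,None]
def proj(s,P):
    E=np.linalg.inv(np.array(s["extrinsics"]));K=np.array([[s["fx"],0,s["cx"]],[0,s["fy"],s["cy"]],[0,0,1]])
    return cv2.projectPoints(np.array(P,float).reshape(-1,3),cv2.Rodrigues(E[:3,:3])[0],E[:3,3],K,np.array(s["dist"]))[0][:,0]
def crop(s,u0,v0,u1,v1,k,name):
    cv2.imwrite(name,cv2.resize(s["img"][v0:v1,u0:u1,::-1],None,fx=k,fy=k,interpolation=cv2.INTER_CUBIC))
def rect(s,mask,z):
    "rect of mask in world plane z: centre, sizes, yaw of long side"
    c=max(cv2.findContours(mask.astype(np.uint8),cv2.RETR_EXTERNAL,cv2.CHAIN_APPROX_NONE)[0],key=cv2.contourArea)
    W=toW(s,c[:,0],z)[:,:2].astype(np.float32); (ce,wh,a)=cv2.minAreaRect(W)
    if wh[0]<wh[1]: a+=90; wh=wh[::-1]
    return np.round(ce,1),np.round(wh,1),round((a+90)%180-90,1)
E
python3 - <<'E'
from h import *
s=snapshot("top"); hsv=cv2.cvtColor(s["img"],cv2.COLOR_RGB2HSV)
Y=(hsv[...,0]>15)&(hsv[...,0]<35)&(hsv[...,1]>110)&(hsv[...,2]>60)
n,l,st,c=cv2.connectedComponentsWithStats(Y.astype(np.uint8))
for i in range(1,n):
    if st[i,4]>60:
        print("Y",c[i]*1.5625,st[i,4],rect(s,l==i,8), rect(s,l==i,60))
W=(hsv[...,2]>85)&((hsv[...,1]<90)|(hsv[...,0]>165)|(hsv[...,0]<8)); W[:165]=0; W[250:]=0;W[:,:140]=0;W[:,250:]=0
n,l,st,c=cv2.connectedComponentsWithStats(W.astype(np.uint8))
for i in range(1,n):
    if st[i,4]>25: print("W",c[i]*1.5625,st[i,4],rect(s,l==i,10))
crop(s,120,110,300,280,4.4,"pics/c1.png")
E
```

```text
Y [588.63901869 257.25211741] 856 (array([ 585.6, -337.7]), array([177.5,  47.7]), 10.4) (array([ 577., -322.]), array([169.7,  45.6]), 10.4)
Y [502.93452108 273.38450962] 1091 (array([ 555. , -172.5]), array([165.3,  61.1]), 10.5) (array([ 547.8, -164.1]), array([158. ,  58.4]), 10.5)
Y [214.07679116 256.48818598] 328 (array([596.2, 380. ]), array([69.9, 52.4]), -20.4) (array([587.2, 364.2]), array([66.8, 50.1]), -20.4)
Y [545.41273585 264.46933962] 530 (array([ 570.5, -254.9]), array([88.7, 55.7]), 10.6) (array([ 562.6, -242.8]), array([84.8, 53.2]), 10.6)
Y [459.99944494 281.9160746 ] 563 (array([540.1, -90.4]), array([151.5,  34.6]), 9.9) (array([533.5, -85.6]), array([144.8,  33.1]), 9.9)
Y [515.67307692 359.75961538] 65 (array([ 394.8, -188.5]), array([47. , 21.2]), 24.9) (array([ 394.6, -179.4]), array([45. , 20.3]), 24.9)
Y [425.43642241 387.12553879] 580 (array([341.3, -20.9]), array([98.7, 51.9]), 13.8) (array([343.5, -19.2]), array([94.3, 49.6]), 13.8)
W [246.76917331 324.82569721] 251 (array([460.9, 316.5]), array([131.7,  17.3]), 2.8)
W [307.84929801 335.44497283] 552 (array([444.5, 199.8]), array([161.3,  33.6]), -16.6)
W [370.27573529 333.72242647] 170 (array([442.3,  82.2]), array([121.8,  12.3]), -11.9)
```

View pics/c1.png

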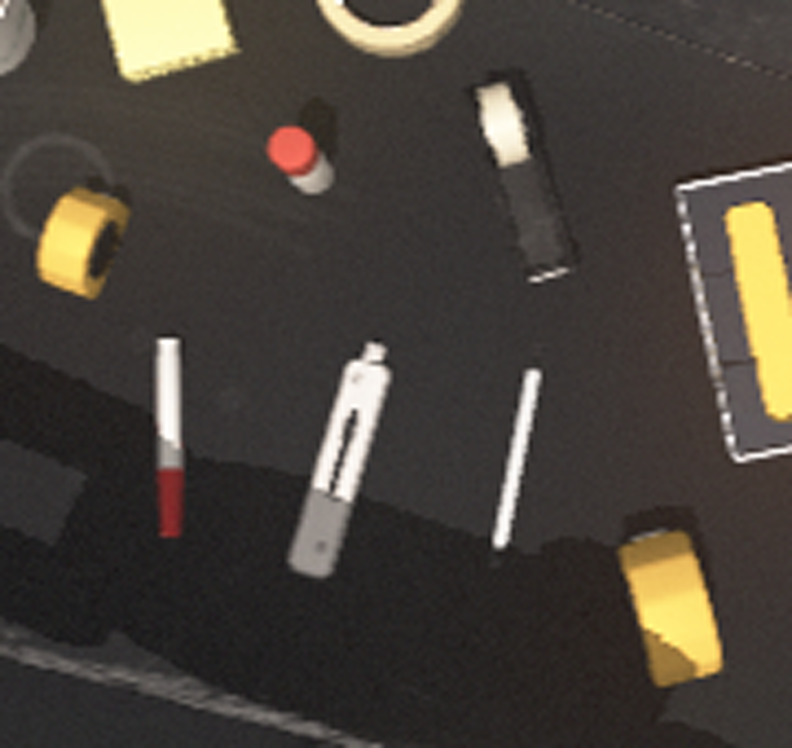

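The small measure (66.8 mm long at its top) matches the listed 70 mm. The one at (425,387) is about 94 mm long, so it is the decoy. Next I check the measure and dispenser fits by overlaying their models, and get the monitor clearance.

Run:
```python
from h import *
t=snapshot("top"); d=snapshot("side")
def tri(a,b):
    A=[];B=[]
    for s,uv in((t,a),(d,b)):
        o,r=ray(s,[[uv[0]/1.5625,uv[1]/1.5625]]); r=r[0]/np.linalg.norm(r[0]); P=np.eye(3)-np.outer(r,r); A.append(P);B.append(P@o)
    return np.linalg.lstsq(np.vstack(A),np.hstack(B),rcond=None)[0].round()
print("monitor",tri((590,185),(275,165)),tri((290,85),(205,360)),tri((665,92),(262,25)))
hsv=cv2.cvtColor(t["img"],cv2.COLOR_RGB2HSV)
M=np.zeros(hsv.shape[:2],bool); M[127:150,225:246]=1; M&=hsv[...,2]>110
for z in(55,70): print("roll",rect(t,M,z),M.sum())
hs=cv2.cvtColor(d["img"],cv2.COLOR_RGB2HSV)
# fit measure box (rounded profile) silhouette in both views
from scipy.optimize import minimize
def ymask(h): return (h[...,0]>15)&(h[...,0]<35)&(h[...,1]>110)&(h[...,2]>60)
m1=ymask(hsv); m1[:,:120]=0; m1[:,160:]=0; m1[:140]=0;m1[190:]=0
m2=ymask(hs); m2[:,:240]=0; m2[:,300:]=0; m2[:265]=0; m2[310:]=0
prof=[(-35,0),(35,0),(35,35),(25,55),(12,60),(-12,60),(-25,55),(-35,35)]
def box(x,y,a,pr,w):
    c,s_=np.cos(np.radians(a)),np.sin(np.radians(a))
    return np.array([[x+c*u-s_*v,y+s_*u+c*v,z] for u,z in pr for v in(-w,w)])
def sil(s,P,m):
    o=np.zeros(m.shape,np.uint8); k=cv2.convexHull((proj(s,P)*16).astype(np.int32)); cv2.fillConvexPoly(o,k,1,cv2.LINE_8,4); return o>0
def hull(m):
    o=np.zeros(m.shape,np.uint8); cv2.fillConvexPoly(o,cv2.convexHull(np.argwhere(m)[:,::-1].astype(np.int32)),1); return o>0
h1,h2=hull(m1),hull(m2)
def cost(p):
    P=box(*p,prof,17.5); r=0
    for s,h in((t,h1),(d,h2)):
        q=sil(s,P,h); r+=1-(q&h).sum()/(q|h).sum()
    return r
best=min((minimize(cost,[590+i,365+j,-20],method="Nelder-Mead",options=dict(initial_simplex=[[590+i,365+j,-25],[600+i,365+j,-20],[590+i,375+j,-20],[590+i,365+j,-15]])) for i in(-10,0,10) for j in(-10,0,10)),key=lambda r:r.fun)
print("measure",best.x,best.fun)
# overlays
ce,_,a=rect(t,M,70); R=np.radians(a); gx=ce[0]-34*np.cos(R); gy=ce[1]-34*np.sin(R); print("disp",gx,gy,a)
out=[]
for s,(u0,v0,u1,v1) in((t,(120,115,260,195)),(d,(180,180,310,310))):
    k=5 if s is t else 4.5; im=cv2.resize(s["img"][v0:v1,u0:u1,::-1],None,fx=k,fy=k,interpolation=cv2.INTER_CUBIC)
    im=np.clip(im.astype(float)*1.6+20,0,255).astype(np.uint8)
    def pl(P,c):
        q=((proj(s,P)-[u0,v0]+.5)*k).astype(np.int32); cv2.polylines(im,[q],True,c,1)
    pl(box(gx,gy,a,[(-73.5,0),(73.5,0)],18.5)[[0,1,3,2]],(0,255,0))
    th=np.linspace(0,6.28,30); pl(box(gx,gy,a,[(34+30*np.cos(x),43+30*np.sin(x)) for x in th],0)[::2],(0,0,255))
    b=box(*best.x,prof,17.5); pl(b[::2],(255,0,0)); pl(b[1::2],(255,0,255))
    out.append(im)
H=max(o.shape[1] for o in out); cv2.imwrite("pics/ov.png",cv2.resize(np.vstack([cv2.copyMakeBorder(o,0,0,0,H-o.shape[1],0) for o in out]),None,fx=.6,fy=.6,interpolation=cv2.INTER_AREA))
```

```text
monitor [ 689. -308.  134.] [882. 209. 146.] [ 696. -295.  464.]
roll (array([661.2,  86.1]), array([53.4, 27.6]), 17.6) 153
roll (array([657.6,  85.2]), array([52.7, 27.2]), 17.6) 153
measure [591.86289137 372.09585261 -19.51428378] 0.19436682721178467
disp 625.1915172950398 74.91942371448489 17.6
```

View pics/ov.png

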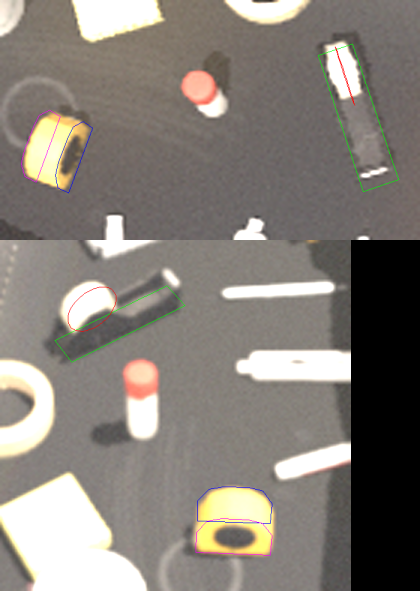

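The overlay matches the measure in both views: (592,372), yaw -19.5. The dispenser's position along its own length is only approximate, so I'll refine it later. Now above the cutter.

```bash
cat > g.py <<'E'
import sys
from bench import sense
import numpy as np
from scipy.spatial.transform import Rotation as R
x,y,z,yaw=map(float,sys.argv[1:5]); s=sense()
r=R.from_euler('xyz',s["tcp_rot"],degrees=True); T=R.from_euler('xyz',[180,0,yaw],degrees=True)
print("t",round(s["time"],2),"pos",s["tool_pos"].round(1),"rot",s["tcp_rot"].round(1),"gap",round(s["finger_gap"],1),"F",s["ft_force"].round(1),"j6",s["joint_pos"][5].round())
print("shift",(r.inv().apply(np.array([x,y,z])-s["tool_pos"])/100).round(3),"turn",((r.inv()*T).as_rotvec(degrees=True)/60).round(3))
E
python3 -m jog '-.431 -.319 .13 0 0 0 -1; -.431 -.319 .13 0 0 0 -1; -.431 -.319 .13 0 0 0 -1; -.431 -.319 .13 0 0 0 -1; -.431 -.319 .13 0 0 0 -1' 40; python3 -m jog '-.431 -.319 .13 0 0 0 -1; -.431 -.319 .13 0 0 0 -1; -.431 -.319 .13 0 0 -.07 -1; 0 0 0 0 0 0 -.2'; python3 g.py 444.5 199.8 176 163.4
```

```text
time: 0.88
tool_pos: [358.4, 333.8, 339.3]
tcp_rot: [180.0, 0.0, 159.2]
ft_force: [0.5, -0.5, -0.3]
finger_gap: 85.2
grip_force: 0.0
time: 1.38
tool_pos: [445.7, 197.0, 299.5]
tcp_rot: [-179.9, -0.1, 163.2]
ft_force: [-0.7, -0.1, 0.3]
finger_gap: 70.2
grip_force: 0.0
t 1.38 pos [445.7 197.  299.5] rot [-1.799e+02 -1.000e-01  1.632e+02] gap 70.2 F [-0.7 -0.1  0.3] j6 -55.0
shift [0.018 0.025 1.235] turn [-0.002 -0.001 -0.004]
```

```bash
python3 -m jog '0 0 .45 0 0 0 -.2; 0 0 .4 0 0 0 -.2; 0 0 .2 0 0 0 -.2; 0 0 0 0 0 0 -.2;0 0 0 0 0 0 -.2' ; python3 g.py 444.5 199.8 176 163.4
```

```text
time: 2.0
tool_pos: [445.1, 200.7, 196.9]
tcp_rot: [179.9, 0.1, 163.4]
ft_force: [0.5, 0.1, 1.3]
finger_gap: 51.4
grip_force: 0.0
t 2.0 pos [445.1 200.7 196.9] rot [1.799e+02 1.000e-01 1.634e+02] gap 51.4 F [0.5 0.1 1.3] j6 -55.0
shift [ 0.003 -0.011  0.209] turn [0.001 0.001 0.001]
```

```bash
python3 -m jog '0 -.01 .15 0 0 0 -.2; 0 0 .06 0 0 0 -.2; 0 0 0 0 0 0 -.2;0 0 0 0 0 0 .8;0 0 0 0 0 0 .8' 40;python3 -m jog '0 0 0 0 0 0 .8;0 0 0 0 0 0 .8' ; python3 g.py 585.6 -337.7 300 190.4
```

```text
time: 2.62
tool_pos: [444.7, 199.1, 175.2]
tcp_rot: [180.0, 0.0, 163.4]
ft_force: [0.3, -0.2, -0.6]
finger_gap: 28.6
grip_force: 39.5
time: 2.88
tool_pos: [444.7, 199.1, 175.1]
tcp_rot: [180.0, 0.0, 163.4]
ft_force: [-0.0, -0.4, 3.4]
finger_gap: 28.9
grip_force: 39.9
t 2.88 pos [444.7 199.1 175.1] rot [180.    0.  163.4] gap 28.9 F [-0.  -0.4  3.4] j6 -55.0
shift [-2.884 -4.742 -1.249] turn [ 0.     0.001 -0.45 ]
```

```bash
python3 -m jog '0 0 -.25 0 0 0 .8; 0 0 -.4 0 0 -.15 .8; 0 0 -.4 0 0 -.15 .8;0 0 -.1 0 0 -.15 .8; -.02 -.25 0 0 0 0 .8';python3 -m jog '-.04 -.553 0 0 0 0 .8;-.04 -.553 0 0 0 0 .8;-.04 -.553 0 0 0 0 .8;-.04 -.553 0 0 0 0 .8;-.04 -.553 0 0 0 0 .8';python3 -m jog '-.04 -.553 0 0 0 0 .8;-.04 -.553 0 0 0 0 .8;-.04 -.553 0 0 0 0 .8;-.04 -.553 0 0 0 0 .8;-.04 -.3 0 0 0 0 .8' ;python3 -m jog '0 0 0 0 0 0 .8; 0 0 0 0 0 0 .8'; python3 g.py 585.6 -337.7 184 190.4
python3 - <<'E'
from h import *
crop(snapshot("top"),265,120,415,220,5,"pics/p1.png")
E
```

```text
time: 3.5
tool_pos: [451.1, 175.6, 291.1]
tcp_rot: [180.0, 0.1, -169.3]
ft_force: [-0.3, -0.1, -1.5]
finger_gap: 28.6
grip_force: 39.8
time: 4.12
tool_pos: [520.6, -95.3, 289.5]
tcp_rot: [180.0, -0.0, -169.6]
ft_force: [0.0, 1.0, -0.9]
finger_gap: 28.6
grip_force: 39.8
time: 4.75
tool_pos: [585.4, -339.7, 288.9]
tcp_rot: [180.0, -0.0, -169.7]
ft_force: [0.5, -0.2, -0.6]
finger_gap: 28.7
grip_force: 39.9
time: 5.0
tool_pos: [585.4, -336.2, 288.9]
tcp_rot: [179.9, -0.1, -169.6]
ft_force: [-0.3, -0.3, -0.0]
finger_gap: 28.3
grip_force: 39.9
t 5.0 pos [ 585.4 -336.2  288.9] rot [ 1.799e+02 -1.000e-01 -1.696e+02] gap 28.3 F [-0.3 -0.3 -0. ] j6 -135.0
shift [-1.000e-03 -1.600e-02  1.049e+00] turn [ 0.001 -0.001  0.   ]
```

View pics/p1.png

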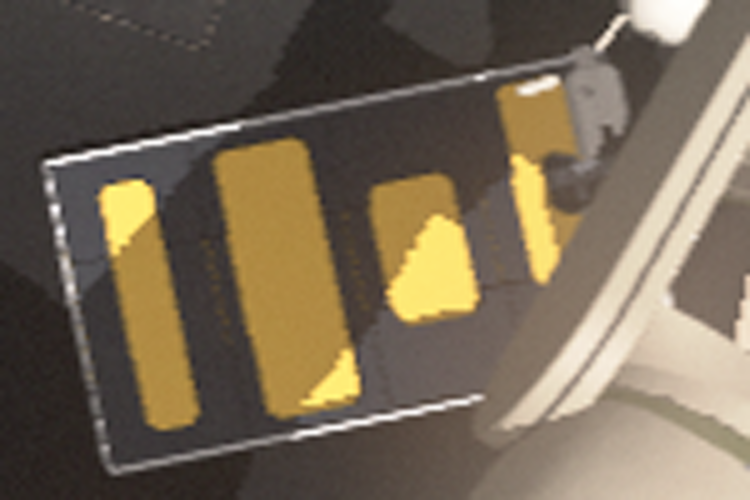

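Top crop: the cutter, in the gripper at (598,95), lines up over its pocket around (540,180); the arm hides the near part. Lowering.

```bash
python3 -m jog '0 -.016 .4 0 0 0 .8; 0 0 .35 0 0 0 .8; 0 0 .15 0 0 0 .8;0 0 0 0 0 0 .8;0 0 .07 0 0 0 .8';python3 -m jog '0 0 .04 0 0 0 .8;0 0 .03 0 0 0 .8;0 0 0 0 0 0 .8;0 0 0 0 0 0 .8' ; python3 g.py 585.6 -337.7 183.1 190.4
```

```text
time: 5.68
tool_pos: [587.1, -338.9, 195.3]
tcp_rot: [-179.8, 0.2, -169.6]
ft_force: [0.9, -0.0, -0.6]
finger_gap: 28.6
grip_force: 39.9
time: 6.18
tool_pos: [586.0, -338.6, 185.9]
tcp_rot: [-180.0, 0.0, -169.6]
ft_force: [0.3, 0.3, -1.3]
finger_gap: 28.5
grip_force: 39.9
t 6.17 pos [ 586.  -338.6  185.9] rot [-180.     0.  -169.6] gap 28.5 F [ 0.3  0.3 -1.3] j6 -135.0
shift [0.002 0.01  0.028] turn [-0.  0.  0.]
```

```bash
python3 -m jog '0 .005 .015 0 0 0 .8; 0 0 .012 0 0 0 .8; 0 0 0 0 0 0 .8'; python3 -m jog '0 0 0 0 0 0 .1;0 0 0 0 0 0 -.2;0 0 0 0 0 0 -.2' ; python3 g.py 460.9 316.5 300 182.8
```

```text
time: 6.55
tool_pos: [585.9, -338.0, 183.2]
tcp_rot: [-180.0, 0.0, -169.6]
ft_force: [-1.0, 1.0, 2.0]
finger_gap: 28.4
grip_force: 40.2
time: 6.92
tool_pos: [585.8, -338.1, 183.0]
tcp_rot: [-180.0, 0.0, -169.6]
ft_force: [-0.8, 0.6, -0.4]
finger_gap: 50.9
grip_force: 0.0
t 6.92 pos [ 585.8 -338.1  183. ] rot [-180.     0.  -169.6] gap 50.9 F [-0.8  0.6 -0.4] j6 -135.0
shift [ 0.046  6.664 -1.171] turn [-0.     0.     0.127]
```

```bash
python3 -m jog '0 0 -.2 0 0 0 -.2; 0 0 -.45 0 0 0 -.2; 0 .2 -.45 0 0 0 -.2; 0 .55 -.05 0 0 0 -.2; 0 .55 0 0 0 0 -.2'; python3 -m jog '0 .55 0 0 0 0 -.2;0 .55 0 0 0 0 -.2;0 .55 0 0 0 0 -.2;0 .55 0 0 0 0 -.2;0 .55 0 0 0 0 -.2'; python3 -m jog '0 .55 0 0 0 0 -.2;0 .55 0 0 0 0 -.2;0 .55 0 0 0 0 -.2;0 .4 0 0 0 .127 -.4;0 0 0 0 0 0 -.4'; python3 g.py 460.9 316.5 195 182.8
python3 - <<'E'
from h import *
s=snapshot("top"); crop(s,265,120,415,220,5,"pics/p2.png")
E
```

```text
time: 7.55
tool_pos: [562.6, -209.5, 301.5]
tcp_rot: [-179.8, 0.2, -169.7]
ft_force: [0.8, 0.4, 1.0]
finger_gap: 51.3
grip_force: 0.0
time: 8.18
tool_pos: [512.3, 61.9, 300.0]
tcp_rot: [-180.0, 0.2, -169.6]
ft_force: [0.1, 0.7, -0.2]
finger_gap: 51.2
grip_force: 0.0
time: 8.8
tool_pos: [475.0, 264.4, 299.7]
tcp_rot: [179.9, 0.1, -177.1]
ft_force: [-0.1, -1.1, -0.0]
finger_gap: 59.8
grip_force: 0.0
t 8.8 pos [475.  264.4 299.7] rot [ 1.799e+02  1.000e-01 -1.771e+02] gap 59.8 F [-0.1 -1.1 -0. ] j6 -69.0
shift [0.116 0.526 1.048] turn [0.001 0.002 0.002]
```

View pics/p2.png

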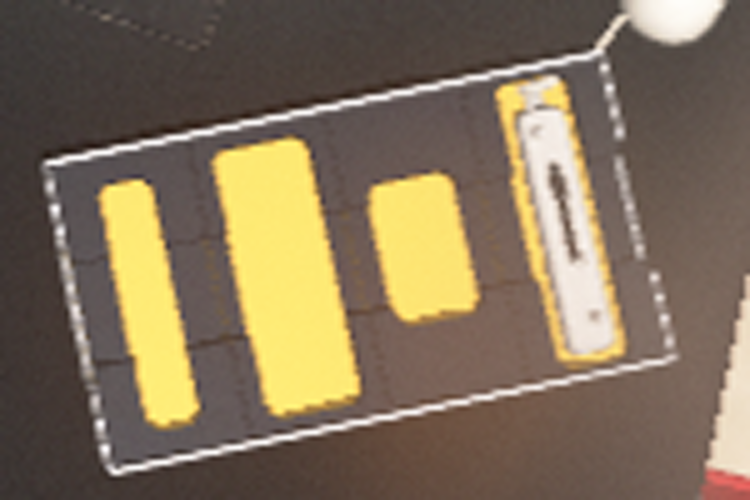

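The crop shows the cutter lying inside its pocket, from (540,90) to (600,350). Next, the marker.

```bash
python3 -m jog '.06 .27 .25 0 0 0 -.4; .056 .256 .3 0 0 0 -.4; 0 0 .35 0 0 0 -.4;0 0 .15 0 0 0 -.4;0 0 0 0 0 0 -.4'; python3 -m jog '0 0 0 0 0 0 -.4';python3 g.py 460.9 316.5 175 182.8
```

```text
time: 9.48
tool_pos: [461.5, 312.8, 192.5]
tcp_rot: [-179.9, -0.1, -177.2]
ft_force: [0.0, 0.1, 0.6]
finger_gap: 59.9
grip_force: 0.0
time: 9.6
tool_pos: [462.5, 313.7, 194.7]
tcp_rot: [179.9, 0.1, -177.2]
ft_force: [1.1, -0.7, 0.2]
finger_gap: 59.6
grip_force: 0.0
t 9.6 pos [462.5 313.7 194.7] rot [ 1.799e+02  1.000e-01 -1.772e+02] gap 59.6 F [ 1.1 -0.7  0.2] j6 -64.0
shift [0.015 0.029 0.197] turn [ 0.001  0.002 -0.001]
```

```bash
python3 -m jog '.015 .029 .1 0 0 0 -.4; 0 0 .07 0 0 0 -.3;0 0 .025 0 0 0 -.2; 0 0 0 0 0 0 -.1;0 0 0 0 0 0 .1' 30; python3 -m jog '0 0 0 0 0 0 .3;0 0 0 0 0 0 .6;0 0 0 0 0 0 .9;0 0 0 0 0 0 .9;0 0 0 0 0 0 .9';python3 g.py 540.1 -90.4 290 190.4
```

```text
time: 10.22
tool_pos: [459.9, 316.8, 173.6]
tcp_rot: [180.0, 0.0, -177.2]
ft_force: [-0.2, -0.3, -0.2]
finger_gap: 38.3
grip_force: 0.0
time: 10.85
tool_pos: [460.0, 316.8, 173.9]
tcp_rot: [180.0, 0.0, -177.2]
ft_force: [-0.6, -0.1, 4.9]
finger_gap: 14.5
grip_force: 30.0
t 10.85 pos [460.  316.8 173.9] rot [ 180.     0.  -177.2] gap 14.5 F [-0.6 -0.1  4.9] j6 -63.0
shift [-0.603 -4.106 -1.162] turn [ 0.     0.001 -0.127]
```

```bash
python3 -m jog '0 0 -.2 0 0 0 .9; 0 0 -.45 0 0 -.127 .9; 0 0 -.45 0 0 0 .9;0 -.25 -.05 0 0 0 .9; -.005 -.52 0 0 0 0 .9';python3 -m jog '-.008 -.52 0 0 0 0 .9;-.008 -.52 0 0 0 0 .9;-.008 -.52 0 0 0 0 .9;-.008 -.52 0 0 0 0 .9;-.008 -.52 0 0 0 0 .9';python3 -m jog '-.008 -.52 0 0 0 0 .9; 0 -.26 0 0 0 0 .9;0 0 0 0 0 0 .9;0 0 0 0 0 0 .9'; python3 g.py 540.1 -90.4 182.5 190.4
python3 - <<'E'
from h import *
s=snapshot("side"); crop(s,170,100,330,200,5,"pics/p3.png")
E
```

```text
time: 11.48
tool_pos: [474.5, 241.7, 291.3]
tcp_rot: [179.9, 0.2, -169.4]
ft_force: [0.5, -0.3, -0.8]
finger_gap: 14.3
grip_force: 29.2
time: 12.1
tool_pos: [525.2, -15.6, 289.8]
tcp_rot: [-180.0, 0.1, -169.6]
ft_force: [1.1, 0.9, -0.5]
finger_gap: 14.5
grip_force: 29.2
time: 12.6
tool_pos: [539.9, -89.9, 289.0]
tcp_rot: [180.0, 0.0, -169.6]
ft_force: [0.2, -0.6, -0.4]
finger_gap: 14.3
grip_force: 29.3
t 12.6 pos [539.9 -89.9 289. ] rot [ 180.     0.  -169.6] gap 14.3 F [ 0.2 -0.6 -0.4] j6 -115.0
shift [-1.000e-03 -5.000e-03  1.065e+00] turn [0. 0. 0.]
```

View pics/p3.png

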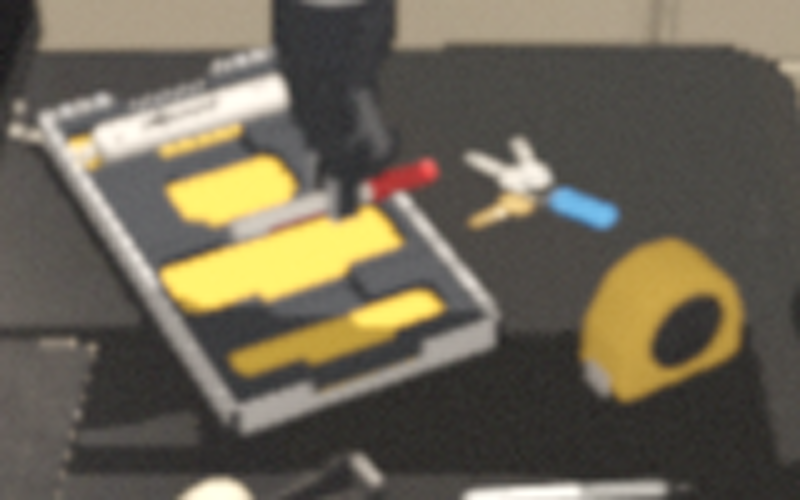

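The marker is held level, its white end at (245,225) and red cap at (420,175), parallel to the pocket. Lowering.

```bash
python3 -m jog '0 0 .45 0 0 0 .9; 0 0 .35 0 0 0 .9; 0 0 .15 0 0 0 .9;0 0 .03 0 0 0 .9;0 0 .03 0 0 0 .9';python3 -m jog '0 0 .02 0 0 0 .9;0 0 .02 0 0 0 .9;0 0 0 0 0 0 .9;0 0 0 0 0 0 .9' ; python3 g.py 540.1 -90.4 182.1 190.4
```

```text
time: 13.28
tool_pos: [540.9, -90.4, 189.0]
tcp_rot: [-179.9, 0.1, -169.6]
ft_force: [0.1, -0.0, 0.1]
finger_gap: 14.5
grip_force: 29.3
time: 13.78
tool_pos: [540.1, -90.6, 183.6]
tcp_rot: [-180.0, 0.0, -169.6]
ft_force: [0.9, 1.6, -0.3]
finger_gap: 14.7
grip_force: 29.3
t 13.78 pos [540.1 -90.6 183.6] rot [-180.     0.  -169.6] gap 14.7 F [ 0.9  1.6 -0.3] j6 -115.0
shift [-0.001  0.002  0.015] turn [-0.  0.  0.]
```

```bash
python3 -m jog '0 0 .01 0 0 0 .9;0 0 .005 0 0 0 .9;0 0 0 0 0 0 .9';python3 -m jog '0 0 0 0 0 0 .5;0 0 0 0 0 0 .2;0 0 0 0 0 0 0;0 0 0 0 0 0 0' ; python3 g.py 591.9 372.1 300 160.5
```

```text
time: 14.15
tool_pos: [540.0, -90.5, 181.9]
tcp_rot: [180.0, -0.0, -169.6]
ft_force: [-0.7, 0.1, -0.3]
finger_gap: 14.7
grip_force: 29.3
time: 14.65
tool_pos: [539.9, -90.5, 181.9]
tcp_rot: [180.0, -0.0, -169.6]
ft_force: [0.3, -0.2, -0.2]
finger_gap: 42.8
grip_force: 0.0
t 14.65 pos [539.9 -90.5 181.9] rot [ 180.    -0.  -169.6] gap 42.8 F [ 0.3 -0.2 -0.2] j6 -115.0
shift [-1.347  4.456 -1.181] turn [ 0.    -0.     0.499]
```

```bash
python3 -m jog '0 0 -.2 0 0 0 0; 0 0 -.5 0 0 0 -.2; 0 0 -.5 0 0 0 -.5; -.15 .495 0 0 0 0 -.6; -.15 .495 0 0 0 0 -.6'; python3 -m jog '-.15 .495 0 0 0 0 -.6;-.15 .495 0 0 0 0 -.6;-.15 .495 0 0 0 0 -.6;-.15 .495 0 0 0 0 -.6;-.15 .495 0 0 0 0 -.6'; python3 -m jog '-.15 .495 0 0 0 0 -.6;-.15 .495 0 0 0 0 -.6;0 0 0 0 0 .166 -.6;0 0 0 0 0 .166 -.6;0 0 0 0 0 .167 -.6';python3 -m jog '0 0 0 0 0 0 -.6;0 0 0 0 0 0 -.6';  python3 g.py 591.9 372.1 190 160.5
python3 - <<'E'
from h import *
s=snapshot("top"); crop(s,265,120,415,220,2.6,"pics/p4.png"); crop(snapshot("side"),210,215,320,315,5,"pics/p5.png")
E
```

```text
time: 15.28
tool_pos: [552.0, 12.9, 303.3]
tcp_rot: [-180.0, 0.1, -169.7]
ft_force: [0.5, -0.0, -1.1]
finger_gap: 68.3
grip_force: 0.0
time: 15.9
tool_pos: [580.6, 271.0, 301.9]
tcp_rot: [-180.0, 0.0, -169.6]
ft_force: [1.2, -0.8, 0.5]
finger_gap: 68.5
grip_force: 0.0
time: 16.52
tool_pos: [592.1, 372.4, 301.4]
tcp_rot: [-180.0, -0.0, 160.2]
ft_force: [-0.1, 0.2, 0.1]
finger_gap: 68.2
grip_force: 0.0
time: 16.77
tool_pos: [592.2, 372.0, 301.8]
tcp_rot: [-180.0, -0.0, 160.7]
ft_force: [-0.9, 1.3, 0.0]
finger_gap: 68.4
grip_force: 0.0
t 16.77 pos [592.2 372.  301.8] rot [-180.    -0.   160.7] gap 68.4 F [-0.9  1.3  0. ] j6 -43.0
shift [0.004 0.    1.118] turn [-0.    -0.     0.003]
```

View pics/p4.png

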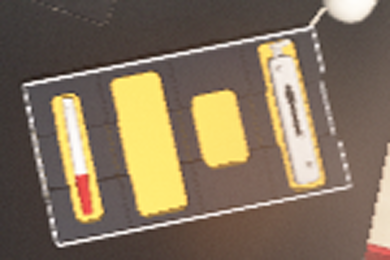

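View pics/p5.png

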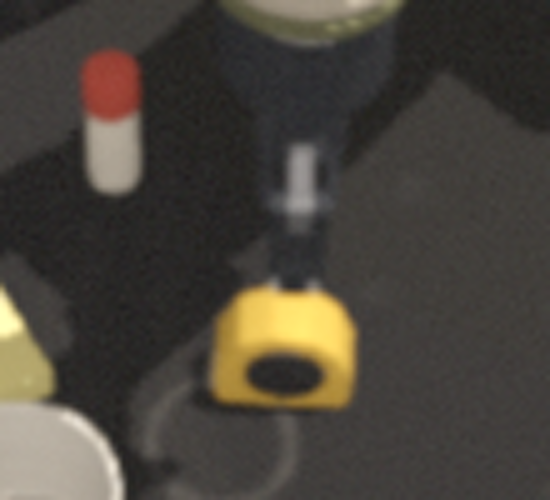

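The marker lies in its pocket (crop (75,155)). The gripper finger at (295,285) is centred over the measure at (285,350). Descending.

```bash
python3 -m jog '0 0 .45 0 0 0 -.6; 0 0 .3 0 0 0 -.6; 0 0 .2 0 0 0 -.6;0 0 .15 0 0 0 -.6;0 0 .06 0 0 0 -.6' 40; python3 -m jog '0 0 0 0 0 0 -.4;0 0 0 0 0 0 -.1;0 0 0 0 0 0 .1;0 0 0 0 0 0 .6;0 0 0 0 0 0 .6' 40;python3 -m jog '0 0 0 0 0 0 .6;0 0 0 0 0 0 .6'; python3 g.py 570.5 -254.9 300 190.4
```

```text
time: 17.5
tool_pos: [592.3, 372.1, 185.5]
tcp_rot: [-180.0, -0.0, 160.5]
ft_force: [-0.6, -0.3, -0.3]
finger_gap: 68.3
grip_force: 0.0
time: 18.12
tool_pos: [592.7, 372.4, 187.1]
tcp_rot: [179.9, 0.1, 160.5]
ft_force: [-0.4, 0.7, 5.0]
finger_gap: 31.4
grip_force: 40.8
time: 18.38
tool_pos: [592.7, 372.4, 187.1]
tcp_rot: [179.9, 0.1, 160.5]
ft_force: [-0.4, 0.5, 5.8]
finger_gap: 31.9
grip_force: 40.9
t 18.38 pos [592.7 372.4 187.1] rot [1.799e+02 1.000e-01 1.605e+02] gap 31.9 F [-0.4  0.5  5.8] j6 -43.0
shift [-1.889 -5.985 -1.136] turn [ 0.001  0.001 -0.499]
```

```bash
python3 -m jog '0 0 -.25 0 0 0 .6; 0 0 -.4 0 0 -.166 .6; 0 0 -.4 0 0 -.166 .6;0 0 -.38 0 0 -.167 .6; .056 -.25 0 0 0 0 .6';python3 -m jog '.113 -.511 0 0 0 0 .6;.113 -.511 0 0 0 0 .6;.113 -.511 0 0 0 0 .6;.113 -.511 0 0 0 0 .6;.113 -.511 0 0 0 0 .6';python3 -m jog '.113 -.511 0 0 0 0 .6;.113 -.511 0 0 0 0 .6;.113 -.511 0 0 0 0 .6;.113 -.511 0 0 0 0 .6;.113 -.511 0 0 0 0 .6';python3 -m jog '.113 -.511 0 0 0 0 .6;.056 -.26 .2 0 0 0 .6;0 0 .3 0 0 0 .6;0 0 0 0 0 0 .6;0 0 0 0 0 0 .6'; python3 g.py 570.5 -254.9 195.1 190.4
```

```text
time: 19.0
tool_pos: [591.9, 347.9, 333.5]
tcp_rot: [179.9, 0.4, -169.3]
ft_force: [-0.5, -1.2, -2.1]
finger_gap: 31.5
grip_force: 40.0
time: 19.62
tool_pos: [581.2, 83.2, 328.2]
tcp_rot: [-180.0, -0.1, -169.6]
ft_force: [-0.0, 0.1, -2.0]
finger_gap: 31.4
grip_force: 40.0
time: 20.25
tool_pos: [571.8, -178.1, 328.2]
tcp_rot: [180.0, -0.1, -169.6]
ft_force: [0.4, -0.2, -1.7]
finger_gap: 31.6
grip_force: 40.0
time: 20.88
tool_pos: [569.9, -255.1, 279.5]
tcp_rot: [180.0, -0.0, -169.6]
ft_force: [0.3, -0.2, -1.7]
finger_gap: 31.6
grip_force: 40.1
t 20.88 pos [ 569.9 -255.1  279.5] rot [ 180.    -0.  -169.6] gap 31.6 F [ 0.3 -0.2 -1.7] j6 -129.0
shift [-0.006  0.001  0.844] turn [ 0.    -0.     0.001]
```

```bash
python3 -m jog '0 0 .4 0 0 0 .6; 0 0 .25 0 0 0 .6; 0 0 .08 0 0 0 .6;0 0 .05 0 0 0 .6;0 0 0 0 0 0 .6';python3 -m jog '0 0 .02 0 0 0 .6;0 0 .02 0 0 0 .6;0 0 0 0 0 0 .6;0 0 0 0 0 0 .6'; python3 g.py 570.5 -254.9 195.1 190.4
```

```text
time: 21.5
tool_pos: [570.4, -255.6, 202.3]
tcp_rot: [-179.9, 0.1, -169.6]
ft_force: [0.3, 0.0, -2.3]
finger_gap: 31.8
grip_force: 40.1
time: 22.0
tool_pos: [569.8, -255.5, 197.1]
tcp_rot: [-180.0, 0.0, -169.6]
ft_force: [-0.5, 0.2, -1.3]
finger_gap: 31.5
grip_force: 40.1
t 22.0 pos [ 569.8 -255.5  197.1] rot [-180.     0.  -169.6] gap 31.5 F [-0.5  0.2 -1.3] j6 -129.0
shift [-0.008  0.004  0.02 ] turn [-0.  0.  0.]
```

```bash
python3 -m jog '0 0 .012 0 0 0 .6;0 0 0 0 0 0 .6;0 0 0 0 0 0 .6';python3 -m jog '0 0 .008 0 0 0 .6;0 0 0 0 0 0 .6;0 0 0 0 0 0 .6'
```

```text
time: 22.38
tool_pos: [569.8, -255.4, 195.7]
tcp_rot: [180.0, -0.0, -169.6]
ft_force: [0.2, -0.1, -2.0]
finger_gap: 31.3
grip_force: 40.1
time: 22.75
tool_pos: [569.8, -255.5, 195.2]
tcp_rot: [-180.0, 0.0, -169.6]
ft_force: [0.2, -0.1, 1.2]
finger_gap: 31.7
grip_force: 40.3
```

Contact, the force changed sign. Releasing and lifting, then refining the dispenser.

```bash
python3 -m jog '0 0 .003 0 0 0 .3;0 0 0 0 0 0 .1;0 0 0 0 0 0 -.2;0 0 0 0 0 0 -.2;0 0 -.2 0 0 0 -.2'; python3 -m jog '0 0 -.5 0 0 0 -.2; 0 0 -.6 0 0 0 -.2;.3 0 -.2 0 0 0 -.2;.5 0 0 0 0 0 -.4;.4 0 0 0 0 0 -.6'
python3 - <<'E'
from h import *
t=snapshot("top"); d=snapshot("side"); crop(t,265,120,415,220,2.6,"pics/p6.png")
out=[]
for s,(u0,v0,u1,v1) in((t,(215,120,265,182)),(d,(185,180,260,230))):
    k=10 if s is t else 8
    im=cv2.resize(s["img"][v0:v1,u0:u1,::-1],None,fx=k,fy=k,interpolation=cv2.INTER_CUBIC)
    im=(255*(np.clip(im/255.,0,1)**.45)); lo=im.min(); im=np.clip((im-lo)*1.3,0,255).astype(np.uint8)
    im=cv2.resize(im,None,fx=.9 if s is t else .6,fy=.9 if s is t else .6)
    out.append(cv2.copyMakeBorder(im,0,560-im.shape[0],0,0,cv2.BORDER_CONSTANT))
o=np.hstack(out); print([x.shape for x in out]); cv2.imwrite("pics/p7.png",o[:600,:800] if o.shape[1]<=800 else cv2.resize(o,(800,int(o.shape[0]*800/o.shape[1]))))
print(o.shape)
E
```

```text
time: 23.38
tool_pos: [568.8, -254.9, 213.3]
tcp_rot: [179.8, -0.2, -169.6]
ft_force: [0.4, 0.6, -0.0]
finger_gap: 51.4
grip_force: 0.0
time: 24.0
tool_pos: [450.6, -277.3, 346.9]
tcp_rot: [-179.9, 0.1, -169.6]
ft_force: [0.5, -0.5, 0.1]
finger_gap: 68.3
grip_force: 0.0
[(560, 450, 3), (560, 360, 3)]
(560, 810, 3)
```

View pics/p7.png

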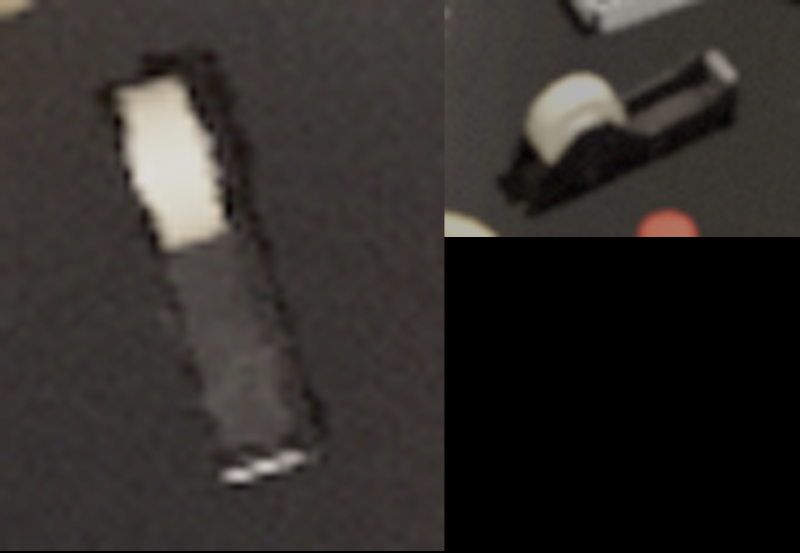

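View pics/p6.png

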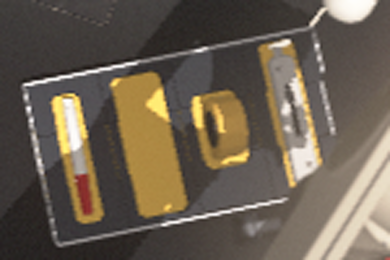

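The measure stands in its pocket (crop (220,130)). In p7 the dispenser's near (+y) base corners in the side view are at (530,213) and (738,122), and the cutting edge runs (225,475)-(308,455) in the top view and (737,78)-(712,52) in the side view.

```bash
python3 - <<'E'
from h import *
t=snapshot("top"); d=snapshot("side")
nt=lambda p:[215+p[0]/8.889-.5,120+p[1]/8.889-.5]
nd=lambda p:[185+(p[0]-444.4)/4.741-.5,180+p[1]/4.741-.5]
def tri(a,b):
    A=[];B=[]
    for s,uv in((t,a),(d,b)):
        o,r=ray(s,[uv]); r=r[0]/np.linalg.norm(r[0]); P=np.eye(3)-np.outer(r,r); A.append(P);B.append(P@o)
    return np.linalg.lstsq(np.vstack(A),np.hstack(B),rcond=None)[0]
A=tri(nt((225,475)),nd((737,78)));B=tri(nt((308,455)),nd((712,52)));print("edge",A,B,np.linalg.norm(A-B),np.degrees(np.arctan2(*(A-B)[:2]*[-1,1])))
P=toW(d,[nd((530,213)),nd((738,122))],0);v=P[0]-P[1];print("base",P,np.linalg.norm(v),np.degrees(np.arctan2(v[1],v[0])))
# top body left edge and roll edges
for z in (30,45): print(z,toW(t,[nt((105,95)),nt((215,55)),nt((225,475)),nt((308,455))],z)[:,:2].round(1).tolist())
E
python3 g.py 600 80 320 195
```

```text
edge [558.15361086  71.85376616  39.16495769] [565.50492098  44.18622928  37.21986075] 28.69351424304896 14.879784051262797
base [[6.99405138e+02 1.10775736e+02 1.13686838e-13]
 [5.55896924e+02 7.44170551e+01 0.00000000e+00]] 148.042430431994 14.217079099096619
30 [[690.7, 110.1], [703.7, 73.1], [561.6, 71.4], [567.9, 43.8]]
45 [[686.8, 108.9], [699.7, 72.4], [559.4, 70.7], [565.6, 43.5]]
t 24.2 pos [ 451.5 -277.4  346.4] rot [-1.799e+02  1.000e-01 -1.697e+02] gap 68.4 F [-0.2 -0.4  0.8] j6 -137.0
shift [-2.102  3.25   0.262] turn [-0.002  0.002 -0.078]
```

Base length 148 mm (expected 147), yaw 14.5, centre about (632,75). Grip point 20 mm to +x: (651.4,80).

```bash
python3 g.py 651.4 80 320 194.5
```

```text
t 24.2 pos [ 451.5 -277.4  346.4] rot [-1.799e+02  1.000e-01 -1.697e+02] gap 68.4 F [-0.2 -0.4  0.8] j6 -137.0
shift [-2.608  3.158  0.263] turn [-0.002  0.002 -0.069]
```

```bash
python3 -m jog '-.372 .451 .03 0 0 0 -.6;-.372 .451 .03 0 0 0 -.6;-.372 .451 .03 0 0 0 -.6;-.372 .451 .04 0 0 0 -.6;-.372 .451 .04 0 0 0 -.6';python3 -m jog '-.372 .451 .04 0 0 0 -.6;-.372 .451 .04 0 0 -.069 -.6;0 0 .2 0 0 0 -.6;0 0 0 0 0 0 -.6;0 0 0 0 0 0 -.6';python3 g.py 651.4 80 190 194.5
python3 - <<'E'
from h import *
crop(snapshot("side"),175,130,275,240,5,"pics/p8.png")
E
```

```text
time: 24.82
tool_pos: [595.6, -19.1, 328.5]
tcp_rot: [-180.0, 0.1, -169.5]
ft_force: [0.8, -1.3, 0.5]
finger_gap: 68.0
grip_force: 0.0
time: 25.45
tool_pos: [650.8, 79.7, 300.0]
tcp_rot: [-180.0, -0.0, -165.5]
ft_force: [0.5, -0.7, 1.1]
finger_gap: 68.2
grip_force: 0.0
t 25.45 pos [650.8  79.7 300. ] rot [-180.    -0.  -165.5] gap 68.2 F [ 0.5 -0.7  1.1] j6 -102.0
shift [-0.007  0.002  1.1  ] turn [-0. -0. -0.]
```

View pics/p8.png

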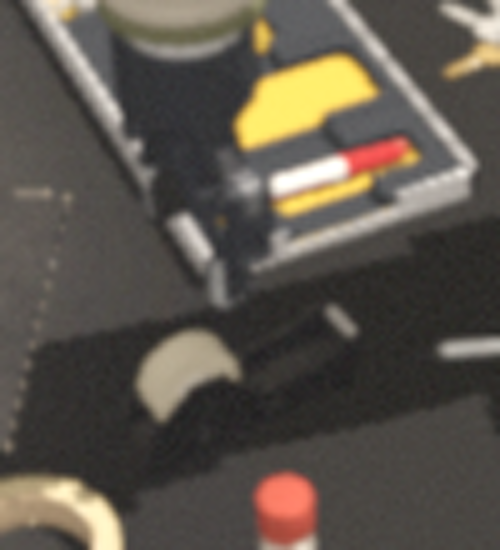

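The fingers at (220,290) are above the dispenser, whose roll is at (185,375), and nothing is in the way. Descending with fingers straddling.

```bash
python3 -m jog '0 0 .4 0 0 0 -.6; 0 0 .3 0 0 0 -.6; 0 0 .2 0 0 0 -.6;0 0 .1 0 0 0 -.6;0 0 .08 0 0 0 -.6' 50;python3 -m jog '0 0 0 0 0 0 -.5;0 0 0 0 0 0 -.3;0 0 0 0 0 0 -.1;0 0 0 0 0 0 .1;0 0 0 0 0 0 .5'; python3 -m jog '0 0 0 0 0 0 .5;0 0 0 0 0 0 .5';python3 g.py 574.7 -168.9 310 190.4
```

```text
time: 26.12
tool_pos: [651.4, 80.2, 192.4]
tcp_rot: [-180.0, 0.1, -165.5]
ft_force: [-0.2, 0.6, -0.0]
finger_gap: 68.4
grip_force: 0.0
time: 26.75
tool_pos: [651.2, 80.7, 192.5]
tcp_rot: [180.0, 0.1, -165.4]
ft_force: [-0.3, 2.7, 3.9]
finger_gap: 36.3
grip_force: 50.2
time: 27.0
tool_pos: [651.2, 80.8, 192.5]
tcp_rot: [180.0, 0.1, -165.4]
ft_force: [-0.9, 2.5, 5.9]
finger_gap: 36.4
grip_force: 50.4
t 27.0 pos [651.2  80.8 192.5] rot [ 1.800e+02  1.000e-01 -1.654e+02] gap 36.4 F [-0.9  2.5  5.9] j6 -102.0
shift [ 1.367 -2.224 -1.177] turn [0.    0.001 0.069]
```

```bash
python3 -m jog '0 0 -.1 0 0 0 .5;0 0 -.25 0 0 0 .5; 0 0 -.4 0 0 .069 .5; 0 0 -.35 0 0 0 .5;0 0 -.08 0 0 0 .5' 60;python3 -m jog '.1 -.195 0 0 0 0 .5;.2 -.386 0 0 0 0 .5;.2 -.386 0 0 0 0 .5;.2 -.386 0 0 0 0 .5;.2 -.386 0 0 0 0 .5';python3 -m jog '.2 -.386 0 0 0 0 .5;.1 -.193 0 0 0 0 .5;0 0 .2 0 0 0 .5;0 0 0 0 0 0 .5;0 0 0 0 0 0 .5'; python3 g.py 574.7 -168.9 200.5 190.4
python3 - <<'E'
from h import *
crop(snapshot("side"),160,80,320,200,5,"pics/p9.png")
E
```

```text
time: 27.62
tool_pos: [651.6, 80.2, 312.9]
tcp_rot: [-179.9, 0.3, -169.6]
ft_force: [-0.2, -0.3, -3.0]
finger_gap: 36.3
grip_force: 60.2
time: 28.25
tool_pos: [591.9, -108.8, 307.0]
tcp_rot: [179.9, -0.2, -169.6]
ft_force: [1.0, -0.7, -2.7]
finger_gap: 36.5
grip_force: 60.4
time: 28.88
tool_pos: [574.7, -168.0, 288.8]
tcp_rot: [179.9, -0.1, -169.5]
ft_force: [-0.4, -1.0, -1.7]
finger_gap: 36.4
grip_force: 60.4
t 28.88 pos [ 574.7 -168.   288.8] rot [ 1.799e+02 -1.000e-01 -1.695e+02] gap 36.4 F [-0.4 -1.  -1.7] j6 -122.0
shift [ 0.001 -0.009  0.883] turn [ 0.001 -0.001  0.001]
```

View pics/p9.png

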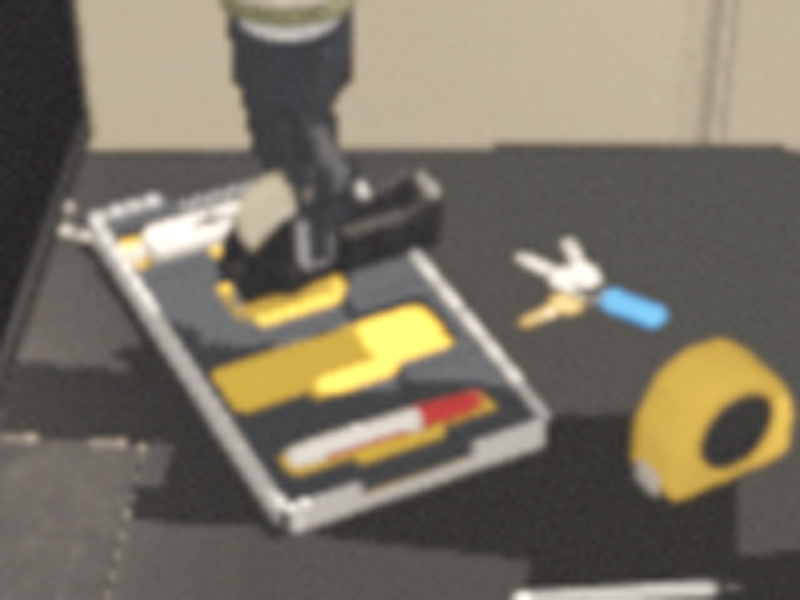

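The dispenser is held level, its near base edge from about (232,298) to (440,243), parallel to its pocket. Checking where its centre would land.

Run:
```python
from h import *
d=snapshot("side"); P=toW(d,[[160+232/5-.5,80+298/5-.5],[160+440/5-.5,80+243/5-.5]],96.3); v=P[0]-P[1]
a=np.radians(10.4); print(P,np.linalg.norm(v),np.degrees(np.arctan2(v[1],v[0])), P.mean(0)[:2]+18.5*np.array([np.sin(a),-np.cos(a)]))
E0=[[555+u*np.cos(a)-18.5*np.sin(a),-172.5+u*np.sin(a)+18.5*np.cos(a),96.3] for u in(73.5,-73.5)]
print((proj(d,E0)+.5-[160,80])*5)
```

```text
[[ 623.83746839 -151.33863717   96.3       ]
 [ 480.33562386 -168.8787022    96.3       ]] 144.5698214107674 6.968630736394638 [ 555.42615031 -178.30474189]
[[235.37490092 307.82884406]
 [441.98129658 243.91417058]]
```

It lands within 1 mm lengthways, and the apparent sideways offset is within the ±10 mm clearance. Lowering.

```bash
python3 -m jog '0 -.005 .4 0 0 0 .5; 0 0 .25 0 0 0 .5; 0 0 .1 0 0 0 .5;0 0 .05 0 0 0 .5;0 0 0 0 0 0 .5';python3 -m jog '0 0 .03 0 0 0 .5;0 0 .02 0 0 0 .5;0 0 0 0 0 0 .5;0 0 0 0 0 0 .5'; python3 g.py 574.7 -168.9 200.5 190.4
```

```text
time: 29.6
tool_pos: [575.3, -169.8, 210.6]
tcp_rot: [-180.0, 0.1, -169.6]
ft_force: [0.6, -0.3, -2.7]
finger_gap: 36.1
grip_force: 60.4
time: 30.1
tool_pos: [574.8, -169.8, 204.8]
tcp_rot: [-180.0, 0.0, -169.6]
ft_force: [0.1, 0.1, -2.6]
finger_gap: 36.5
grip_force: 60.4
t 30.1 pos [ 574.8 -169.8  204.8] rot [-180.     0.  -169.6] gap 36.5 F [ 0.1  0.1 -2.6] j6 -122.0
shift [-0.     0.009  0.043] turn [-0.  0.  0.]
```

```bash
python3 -m jog '0 0 .02 0 0 0 .5;0 0 .01 0 0 0 .5;0 0 0 0 0 0 .5;0 0 0 0 0 0 .5';python3 -m jog '0 0 .008 0 0 0 .5;0 0 0 0 0 0 .5;0 0 0 0 0 0 .5'
```

```text
time: 30.6
tool_pos: [574.8, -169.7, 201.7]
tcp_rot: [180.0, -0.0, -169.6]
ft_force: [-0.2, -0.1, -2.3]
finger_gap: 36.3
grip_force: 60.4
time: 30.98
tool_pos: [574.8, -169.7, 200.9]
tcp_rot: [-180.0, -0.0, -169.6]
ft_force: [0.2, -0.7, -2.2]
finger_gap: 36.7
grip_force: 60.4
```

```bash
python3 -m jog '0 0 .006 0 0 0 .5;0 0 0 0 0 0 .5;0 0 0 0 0 0 .5';python3 -m jog '0 0 .006 0 0 0 .5;0 0 0 0 0 0 .5;0 0 0 0 0 0 .5'
```

```text
time: 31.35
tool_pos: [574.9, -169.7, 200.5]
tcp_rot: [-180.0, 0.0, -169.6]
ft_force: [-2.7, 0.3, 1.8]
finger_gap: 36.7
grip_force: 60.8
time: 31.72
tool_pos: [574.9, -169.7, 200.5]
tcp_rot: [-180.0, 0.0, -169.6]
ft_force: [-3.7, 2.0, 6.3]
finger_gap: 36.5
grip_force: 61.7
```

Seated at the expected height of 200.5 mm. Releasing, retreating and taking a final look.

```bash
python3 -m jog '0 0 0 0 0 0 .1;0 0 0 0 0 0 0;0 0 0 0 0 0 -.2;0 0 0 0 0 0 -.25;0 0 -.2 0 0 0 -.25'; python3 -m jog '0 0 -.5 0 0 0 -.25;0 0 -.5 0 0 0 -.25;0 0 -.3 0 0 0 -.25;.3 .5 0 0 0 0 -.25;.3 .5 0 0 0 0 -.25';python3 -m jog '0 .5 0 0 0 0 -.25;0 .5 0 0 0 0 -.25;0 .5 0 0 0 0 -.25;0 0 0 0 0 0 -.25;0 0 0 0 0 0 -.25'
python3 - <<'E'
from h import *
t=snapshot("top");d=snapshot("side")
a=cv2.resize(t["img"][110:240,130:420,::-1],(800,359),interpolation=cv2.INTER_CUBIC)
b=cv2.resize(d["img"][100:200,165:497,::-1],(797,240),interpolation=cv2.INTER_CUBIC)
cv2.imwrite("pics/p10.png",np.vstack([a,cv2.copyMakeBorder(b,0,0,0,3,0)]))
E
```

```text
time: 32.35
tool_pos: [573.8, -169.3, 218.4]
tcp_rot: [179.9, -0.2, -169.6]
ft_force: [-0.2, 0.0, 0.8]
finger_gap: 53.5
grip_force: 0.0
time: 32.98
tool_pos: [497.1, -81.6, 351.8]
tcp_rot: [-179.9, 0.1, -169.7]
ft_force: [1.1, 1.5, 0.2]
finger_gap: 53.7
grip_force: 0.0
time: 33.6
tool_pos: [470.7, 65.2, 350.9]
tcp_rot: [-180.0, 0.1, -169.5]
ft_force: [-0.5, 0.8, 0.1]
finger_gap: 53.5
grip_force: 0.0
```

View pics/p10.png

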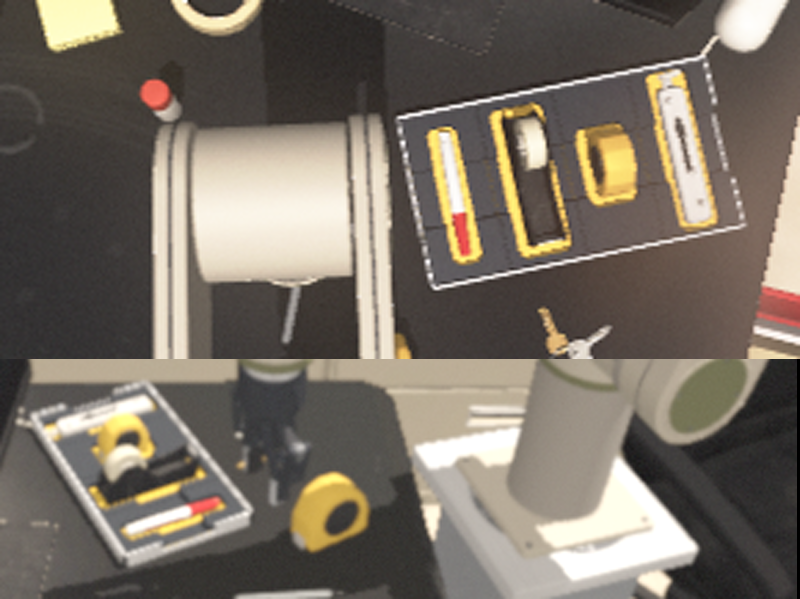

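All four tools are in their pockets: marker (455,195), dispenser (530,180), measure (607,165) and cutter (685,150). The yellow floor shows around each one. The glue (158,98) and the pen are where they were.

```bash
python3 -c "from bench import *; print(hand_in())"
```

```text
the job is handed in; nothing more can be done
None
```

The job is handed in at about 34 s: the cutter, marker, tape measure and dispenser are each set down in their own foam pocket, the last two standing upright, and the last picture shows the pen and glue stick where they were.

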